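# Shut the charging crate down for the night

## Task

Shut the charging crate down for the night: lift its flip-top lid well open, then switch off the five switches in the row with one unbroken drag of a fingertip along them, leaving the bigger switch that stands apart beyond them on, and close the lid fully again without slamming it. Leave the things in and around the crate where they are.

Things in the scene. Friction and masses are not known exactly. Their poses are not given: they have to be found in the camera images.
- crate: Grey charging crate, fixed, 180 deep (x) x 360 long (y) x 115 mm high without lid, 4 mm walls. Origin: centre of underside; -x is its front, facing the robot; y runs along the switches. A white power strip fills its front half (x -76 to +14, y -150 to +162), flat top 86 mm above the board. Adapters plugged into it rise 20 mm above that, from 29 mm behind the switches' middle line.
- hinge (a point): Point on the lid's hinge line at the crate's far (+x) rim: crate x +90, y 0, 118 mm above the board. The line runs along the crate's y.
- lid (a joint): Angle of the flip-top lid (rad): 0 closed on the rim, growing as its front edge rises; stop at 1.75 (leaning back). A friction hinge: the lid stays at any angle it is left at. Grey plate 186 x 366 x 8 mm, about 0.4 kg; about 6 N at the pull tab raises it.
- tab (a point): Grip point of the lid's pull tab, moves with the lid, 211 mm from the hinge line, mid-thickness. The tab is a flat tongue in the lid's plane, 40 mm wide (crate's y), 10 mm thick, mid-length of the lid, from the lid's front edge (183 mm from the hinge) out to 227 mm. Pinched from above by its narrow sides (fingers closing along the crate's y) it turns between the pads as the lid swings.
- row (a point): Middle of the row of five black rocker switches: pivot of the third, crate x -56, y -17, 88 mm above the board; axes as the crate. Seen once the lid is up. The row's faces lie 27 mm below the crate's rim, its middle line 30 mm behind the inside of the front wall; the end wall's inside is at y -176.
- battery: Black cordless-tool battery, 50 x 78 x 52 mm, loose on the deck inside the crate behind the strip. Origin: centre of underside. Leave alone.
- plug: White plug-in adapter, 40 x 44 x 30 mm, loose on the deck inside the crate behind the strip. Origin: centre of underside. Leave alone.
- cork: Green cork block, 60 x 115 x 40 mm, loose on the board. Origin: centre of underside. Leave alone.
- wax: Red wax block, 55 x 85 x 32 mm, loose on the board. Origin: centre of underside. Leave alone.
- brush: Short horsehair brush with beech back, 44 x 150 x 50 mm, lying bristles down. Origin: centre of underside. Leave alone.
- tin: Tin can, 72 mm across, 85 mm high, standing. Origin: centre of underside. Leave alone.
- file_holder: Steel file holder, 250 x 95 mm, 300 mm high at its back (+x) and 100 mm at its front, standing. Origin: centre of underside. Leave alone.
- mug: White mug, 80 mm across, 90 mm high, handle on its +y side. Origin: centre of underside. Leave alone.
- switch1 (a joint): Tilt (rad) of switch 1 of the row of five, counted from the crate's -y end: 0.44 on, 0 off; a spring snaps it over the middle to the nearer end. Black rocker 34 mm long (along the row), 24 mm wide; its two 17 mm halves form a shallow V that tips about a crosswise pivot. On: the -y half lies level, 88 mm above the board, the +y half slopes up 25 degrees to 95 mm. Off: the reverse.
- switch2 (a joint): Tilt (rad) of switch 2 of the row of five, counted from the crate's -y end: 0.44 on, 0 off; a spring snaps it over the middle to the nearer end. Same rocker as switch 1, 44 mm further along +y.
- switch3 (a joint): Tilt (rad) of switch 3 of the row of five, counted from the crate's -y end: 0.44 on, 0 off; a spring snaps it over the middle to the nearer end. Same rocker as switch 1, 88 mm further along +y.
- switch4 (a joint): Tilt (rad) of switch 4 of the row of five, counted from the crate's -y end: 0.44 on, 0 off; a spring snaps it over the middle to the nearer end. Same rocker as switch 1, 132 mm further along +y.
- switch5 (a joint): Tilt (rad) of switch 5 of the row of five, counted from the crate's -y end: 0.44 on, 0 off; a spring snaps it over the middle to the nearer end. Same rocker as switch 1, 176 mm further along +y.
- pivot1 (a point): Pivot (bottom of the V) of switch 1, the -y end of the row: crate x -56, y -105, 88 mm above the board; does not tip. A fingertip drawn along the row towards +y, about 2 mm above the level halves (at most 3), presses each raised half down past the middle (about 2 N) and the switch snaps over behind it; drawn towards -y it runs against the raised ends. Switches are 44 mm apart.
- pivot5 (a point): Pivot of switch 5, the last at the +y end of the row: crate x -56, y +71, 88 mm above the board; does not tip.
- keep (a joint): Tilt (rad) of the bigger switch set apart: 0.44 on, 0 off, tips like the others. It is on and is to stay on.
- pivot_keep (a point): Pivot of the bigger switch set apart beyond switch 5: crate x -56, y +133, 88 mm above the board. Black rocker 40 mm long, 26 mm wide; 25 mm of flat strip lies between it and switch 5.

How it is judged:
By the outcome, as a careful person would: the job done as asked, in the order asked, and still so for the second after the job is handed in, with the robot touching nothing.
It also fails if it takes over 64 s, if anything falls off the work surface, if the arm or the gripper's body presses on something with over 40 N, if the wrist force passes 120 N, or if a joint passes its speed limit or range.

## Robot

A 6-joint arm with a two-finger parallel gripper is mounted at the origin on the work surface. World frame = base frame: x ahead of the robot, y to its left, z up, the work surface at z = 0. Lengths are in m, angles in rad, forces in N, time in s.
With the tool pointing down it reaches from about 0.35 to 0.775 m from the base axis. Payload 5.5 kg.
Tool frame: the origin (TCP) lies at the very end of the fingers, on their centre line; the grasp point (between the pads) lies 19 mm behind it; z points along the fingers, y is the line along which they close (so a half turn about z gives the same grasp; the last joint's range is limited). The gripper opens to 85 mm and grips with 20 to 120 N. Pads are 22 mm wide; open, the fingers measure 114 mm over their backs; the gripper's body (76 mm by 85 mm) begins 54 mm behind the grasp point. The pads swing forward as they close: fully open they stand 13 mm farther back than shut.
Start: joints at [1.084, 0.313, 0.046, 1.304, 0, 1.431], TCP at [0.195, 0.541, 0.231] pointing down, gripper open.
Joint ranges: [-2.76, 2.76], [-0.86, 1.69], [-1.03, 1.26], [-2.2, 2.34], [-1.47, 1.5], [-3.14, 3.14]. Speed limits (rad/s): [2.57, 2.57, 3.14, 3.14, 3.14, 3.14].

## Interface

Orientations are given as a unit quaternion [w, x, y, z].
In Python, from workcell import get_state, read_camera, calibration, hand_in gives the robot as it stands.
- The arm moves only by the tool drive_tool, never from a script. Its argument "deltas" is a list that holds one entry, the list of rows, each a list of 7 numbers: the closure in counts, from 0 (fully open) to 255 (shut), then the shift along the tool's x, y, z in m, then the turn, a rotation vector about the tool's x, y, z in degrees. A call has 1 to 12 rows; each row is the pose to reach, as a shift and turn from the pose commanded when the call began, along the tool's axes at that moment; what a row does not reach only later rows make up. A row lasts 1/8 s, in which the tool goes at most 62.5 mm and 10.7 degrees, less where a joint would pass 70% of its speed; a pose out of reach is approached as far as the arm can. A call with a gripper value outside its range is refused whole. The fingers move at their own pace and stop on an object; "newtons" is the grip in N (left out, the last holds). Time passes only in rows, so rows that repeat a pose let the fingers close. It gives the time, the measured TCP pose, the force, the opening and the grip force at its end, in the units of the state.
- get_state(): the state, without advancing time (a new reading comes with each control period).
- read_camera(name): name is "scene" or "top" or "wrist"; returns (picture, depth): 400x640x3 uint8, red, green, blue; 400x640 float32, m along the optical axis (not along the pixel's ray), 0 where there is no reading.
- calibration(name): a dict with "mtx" (3x3 intrinsics, pixels), "world_from_camera" (4x4, takes a point from camera to world coordinates). Camera axes: x right, y up, looking along -z (the intrinsics and any distortion apply to the point x, -y, -z); pixel columns grow to the right and rows downward; lengths in m; the calibration is good to about 2 mm. The wrist camera is an equidistant fisheye: a pixel r from the principal point sees the ray r / f radians off the axis. A picture is of the moment at which its call begins: read the wrist's pose just before it. calibration takes no time and is no camera call; for the wrist camera it gives the pose at the moment of the call.
- hand_in(): hands the job in; it is judged then, once.
The state is a dict: "clock": time; "joint_pos": joint angles; "qvel": joint speeds; "tau": joint torques, N m; "tcp_pos": TCP position; "orientation": TCP orientation; "wrist_force": force on the tool from outside, world axes, zero at the start; "ft_torque": the same for the moment, N m; "finger_gap": finger opening in m; "grip_force": force on a finger pad.
Only numpy, scipy, OpenCV 4.12 (cv2) and the standard library are available. Lean on these libraries where they do the work, as an engineer would, in place of code of your own. Each camera call takes 0.05 s, during which the arm holds its last target. There are 200 camera calls.

## Working session

There is one attempt and no reset: what is moved stays moved. The work goes in short steps, Python scripts to look and compute and a tool call to move; the robot and the scene stay as the last step left them, time stands still between calls to the robot, and variables do not carry over. Pictures are saved under pics/ and viewed, at most 10 in all, crops included, and the job is handed in when it is done.

Besides the shell and the picture viewer there is one more tool, called after ">>>" as a command line: name --argument value ..., lists and objects as JSON in quotes. drive_tool: Moves the arm, as the interface text tells. Its arguments: {"type":"object","properties":{"deltas":{"type":"array","items":{"type":"array","items":{"type":"array","items":{"type":"number"}}}},"newtons":{"type":"number"}},"required":["deltas"]}

```bash
mkdir -p pics; ls
python3 - <<'E'
from workcell import *
import cv2,numpy as np
s=get_state();print(s)
for n in("scene","top"):
    p,d=read_camera(n);cv2.imwrite(f"pics/{n}0.png",p[:,:,::-1]);np.save(f"pics/{n}0.npy",d)
    c=calibration(n);print(n,c)
a=[cv2.imread(f"pics/{n}0.png") for n in("scene","top")]
E
```

```text
pics
{'clock': 0.0, 'joint_pos': array([ 1.08438886e+00,  3.14027671e-01,  4.49955828e-02,  1.30361854e+00,
       -1.13596655e-05,  1.43120841e+00]), 'qvel': array([ 1.01755585e-03,  2.91016383e-06, -1.46237232e-03, -4.28374188e-04,
        7.87280685e-04, -1.59774776e-03]), 'tau': array([-2.03454765e-04, -4.80631328e+01,  2.98530364e+01,  1.92651217e-02,
       -1.63803329e-04,  6.53007461e-06]), 'tcp_pos': array([0.19521166, 0.54030494, 0.23040016]), 'orientation': array([-2.80076420e-04,  1.72541904e-01,  9.85001742e-01, -8.83851976e-04]), 'wrist_force': array([-0.56154912, -0.68321682,  0.68143407]), 'ft_torque': array([-0.05782554, -0.00320781, -0.0212405 ]), 'grip_force': 0.0, 'finger_gap': 0.08551502678300005}
scene {'mtx': array([[481.99785271,   0.        , 328.27160526],
       [  0.        , 481.99785271, 201.18505243],
       [  0.        ,   0.        ,   1.        ]]), 'world_from_camera': array([[-0.33440911, -0.65588719,  0.67674407,  1.35291323],
       [ 0.94237824, -0.24010059,  0.23296986,  0.29204384],
       [ 0.0096847 ,  0.71565613,  0.69838564,  0.99742912],
       [ 0.        ,  0.        ,  0.        ,  1.        ]])}
top {'mtx': array([[474.51839378,   0.        , 324.71492721],
       [  0.        , 474.51839378, 203.2442733 ],
       [  0.        ,   0.        ,   1.        ]]), 'world_from_camera': array([[-0.01398827,  0.98625258, -0.16465166,  0.28536146],
       [-0.99982752, -0.01178435,  0.01435462,  0.00191546],
       [ 0.01221697,  0.16482406,  0.98624732,  1.33257003],
       [ 0.        ,  0.        ,  0.        ,  1.        ]])}
```

View pics/top0.png

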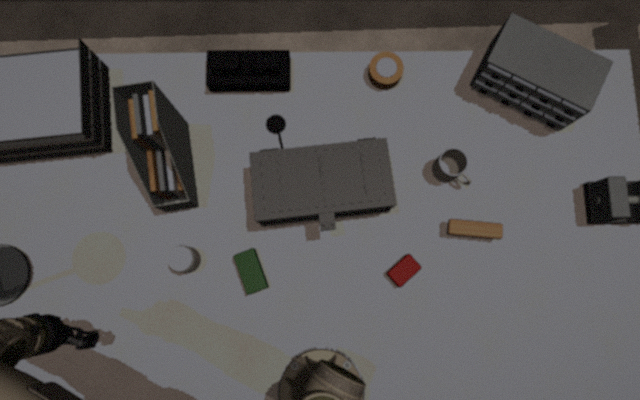

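View pics/scene0.png

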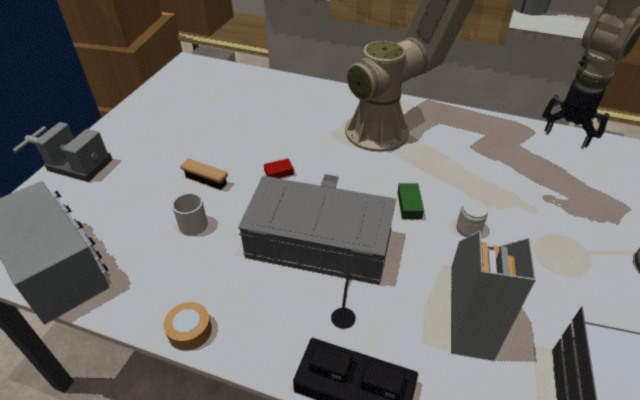

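The top view shows the lid at about (250,152), (388,140), (394,208), (256,222), with the tab at (327,222). I'll take the points at lid height from the depth image and fit a rectangle to them.

```bash
cat > h.py <<'E'
import numpy as np,cv2
from workcell import *
from scipy.spatial.transform import Rotation as R
def world(n,d,c=None):
    c=c or calibration(n);K=c["mtx"];T=c["world_from_camera"]
    v,u=np.mgrid[:400,:640]
    P=np.stack([(u-K[0,2])/K[0,0]*d,-(v-K[1,2])/K[1,1]*d,-d],-1)
    return P@T[:3,:3].T+T[:3,3]
def ray(n,u,v,z,c=None):
    c=c or calibration(n);K=c["mtx"];T=c["world_from_camera"]
    r=T[:3,:3]@np.array([(u-K[0,2])/K[0,0],-(v-K[1,2])/K[1,1],-1]);o=T[:3,3]
    return o+r*(z-o[2])/r[2]
def tool():
    s=get_state();w,x,y,z=s["orientation"];return s["tcp_pos"],R.from_quat([x,y,z,w])
E
python3 - <<'E'
from h import *
for n in("top","scene"):
    d=np.load(f"pics/{n}0.npy");P=world(n,d)
    m=((abs(P[...,2]-.122)<.008)&(P[...,0]>.3)&(P[...,0]<.8)&(abs(P[...,1])<.28)).astype(np.uint8)
    k,l,st,_=cv2.connectedComponentsWithStats(m)
    i=1+st[1:,4].argmax();m=(l==i).astype(np.uint8);print(n,st[i],"z",np.median(P[l==i][:,2]))
    mo=cv2.morphologyEx(m,cv2.MORPH_OPEN,np.ones((25,25)))
    q=P[mo>0][:,:2].astype(np.float32);r=cv2.minAreaRect(q*1000);print("lid",r)
    # tab
    c=np.array(r[0])/1000
    e=P[m>0];b=cv2.boxPoints(r)/1000;print(b)
    f=e[(e[:,0]<b[:,0].min()-.006)]
    print("tab",len(f),f.mean(0) if len(f) else 0,f.min(0),f.max(0))
print([ray("top",u,v,.122).round(3) for u,v in((250,152),(388,140),(394,208),(256,222),(327,222))])
for g in("cork","wax"):
    p=cv2.imread("pics/top0.png").astype(int);b,gg,rr=p[...,0],p[...,1],p[...,2]
    mm=((gg>rr+25)&(gg>b+25)) if g=="cork" else ((rr>gg+60)&(rr>b+60))
    v,u=np.nonzero(mm);print(g,ray("top",u.mean(),v.mean(),.035).round(3))
E
```

```text
top [ 249  137  145   68 4938] z 0.12596870805101723
lid ((0.0, 0.0), (0.0, 0.0), 0.0)
[[0. 0.]
 [0. 0.]
 [0. 0.]
 [0. 0.]]Traceback (most recent call last):
  File "<stdin>", line 13, in <module>
    return umr_minimum(a, axis, None, out, keepdims, initial, where)
ValueError: zero-size array to reduction operation minimum which has no identity
```

Run:
```python
from h import *
for n in("top","scene"):
    d=np.load(f"pics/{n}0.npy");P=world(n,cv2.medianBlur(d,5))
    m=((abs(P[...,2]-.126)<.022)&(P[...,0]>.3)&(P[...,0]<.8)&(abs(P[...,1])<.28)).astype(np.uint8)
    k,l,st,_=cv2.connectedComponentsWithStats(m)
    i=1+st[1:,4].argmax();m=(l==i).astype(np.uint8);m=cv2.morphologyEx(m,cv2.MORPH_CLOSE,np.ones((5,5)))
    mo=cv2.morphologyEx(m,cv2.MORPH_OPEN,np.ones((23,23)))
    K=calibration(n)
    def W(mm):
        v,u=np.nonzero(mm);return np.array([ray(n,a,b,.122,K) for a,b in zip(u,v)])
    q=W(mo);r=cv2.minAreaRect((q[:,:2]*1000).astype(np.float32));print(n,st[i],"z",np.median(P[m>0][:,2]),r);print(cv2.boxPoints(r).round())
    f=W(((m>0)&(mo==0)).astype(np.uint8));f=f[(abs(f[:,1])<.08)&(f[:,0]<.51)];print("tab",len(f),f.mean(0) if len(f) else 0)
print([ray("top",u,v,.122).round(3) for u,v in((250,152),(388,140),(394,208),(256,222),(320,213),(334,212),(335,229),(321,230))])
p=cv2.imread("pics/top0.png").astype(int);b,gg,rr=p[...,0],p[...,1],p[...,2]
for g,mm,z in(("cork",(gg>rr+20)&(gg>b+20),.04),("wax",(rr>gg+60)&(rr>b+60),.032)):
    v,u=np.nonzero(mm);print(g,len(v),ray("top",u.mean(),v.mean(),z).round(3))
```

```text
top [  249   138   148    93 10076] z 0.12951149964017328 ((551.1918334960938, -8.238082885742188), (194.7049102783203, 367.7393493652344), 5.762727737426758)
[[ 436.  165.]
 [ 473. -201.]
 [ 667. -181.]
 [ 630.  184.]]
tab 228 [ 0.43695294 -0.02018243  0.122     ]
scene [ 239  175  157   84 8809] z 0.12814274890868738 ((550.4950561523438, -9.524322509765625), (220.8175506591797, 369.9962463378906), 5.985618591308594)
[[ 421.  163.]
 [ 460. -205.]
 [ 680. -182.]
 [ 641.  186.]]
tab 146 [ 0.42483305 -0.02433769  0.122     ]
[array([0.626, 0.179, 0.122]), array([ 0.655, -0.186,  0.122]), array([ 0.473, -0.195,  0.122]), array([0.441, 0.161, 0.122]), array([ 0.462, -0.003,  0.122]), array([ 0.464, -0.039,  0.122]), array([ 0.42 , -0.041,  0.122]), array([ 0.418, -0.005,  0.122])]
cork 159 [0.322 0.187 0.04 ]
wax 480 [ 0.316 -0.23   0.032]
```

```bash
cat >> h.py <<'E'
YAW=np.radians(5.5);C=np.array([.550,-.009])
def crate(x,y,z): # crate to world
    c,s=np.cos(YAW),np.sin(YAW);return np.array([C[0]+c*x-s*y,C[1]+s*x+c*y,z])
def goto(p,flip=1,show=True):
    """delta (tool axes, m; deg rotvec) to world p, tool down, tool y along +-crate y"""
    t,r=tool();y=flip*np.array([-np.sin(YAW),np.cos(YAW),0]);z=np.array([0,0,-1.])
    T=R.from_matrix(np.stack([np.cross(y,z),y,z],1))
    d=r.inv().apply(np.asarray(p)-t);w=(r.inv()*T).as_rotvec(degrees=True)
    print("d mm",(d*1000).round(1),"rot",w.round(2));return d,w
E
python3 - <<'E'
from h import *
t,r=tool();print(r.as_matrix().round(3))
p=crate(-.121,0,.119);print(p)
goto(p+[0,0,.12],1);goto(p+[0,0,.12],-1)
E
```

```text
[[-0.94   0.34  -0.001]
 [ 0.34   0.94  -0.001]
 [ 0.    -0.002 -1.   ]]
[ 0.42955706 -0.02059734  0.119     ]
d mm [-411.  -447.9   -7.9] rot [ -0.09  -0.03 -25.37]
d mm [-411.  -447.9   -7.9] rot [-5.0000e-02  1.2000e-01  1.5463e+02]
```

>>> drive_tool --deltas '[[[0,-0.02,-0.02,0,0,0,-1],[0,-0.06,-0.065,-0.001,0,0,-4],[0,-0.1,-0.11,-0.002,0,0,-6.3],[0,-0.14,-0.153,-0.003,0,0,-8.8],[0,-0.18,-0.196,-0.003,0,0,-11.3],[0,-0.22,-0.24,-0.004,0,0,-13.8],[0,-0.26,-0.283,-0.005,0,0,-16.2],[0,-0.3,-0.327,-0.006,0,0,-18.7],[0,-0.34,-0.37,-0.006,0,0,-21],[0,-0.375,-0.408,-0.007,0,0,-23],[0,-0.4,-0.436,-0.008,0,0,-24.6],[0,-0.411,-0.448,-0.008,0,0,-25.4]]]'

```text
clock: 1.6
tcp_pos: [0.4302, -0.0223, 0.2389]
orientation: [-0.0, -0.047, 0.999, 0.0]
wrist_force: [-0.1, -0.6, -0.7]
finger_gap: 0.0853
grip_force: 0.0
```

Run:
```python
from h import *
t,r=tool();c=calibration("wrist");print(t,get_state()["joint_pos"].round(2),c)
p,d=read_camera("wrist");cv2.imwrite("pics/w1.png",p[:,:,::-1]);np.save("pics/w1.npy",d)
goto(crate(-.121,0,.2),1)
```

```text
[ 0.43016202 -0.02225955  0.23891099] [-0.24  0.03 -0.28  1.26 -0.   -0.33] {'mtx': array([[309.70691629,   0.        , 319.37618885],
       [  0.        , 309.70691629, 198.80189799],
       [  0.        ,   0.        ,   1.        ]]), 'world_from_camera': array([[-9.41797795e-02, -9.41435226e-01, -3.23774435e-01,
         3.46804803e-01],
       [ 9.95554878e-01, -8.93240359e-02, -2.98613600e-02,
        -3.00260800e-02],
       [-8.08303052e-04, -3.25147554e-01,  9.45662950e-01,
         3.82582478e-01],
       [ 0.00000000e+00,  0.00000000e+00,  0.00000000e+00,
         1.00000000e+00]])}
d mm [ 1.   2.6 38.8] rot [-0.05 -0.01 -0.1 ]
```

View pics/w1.png

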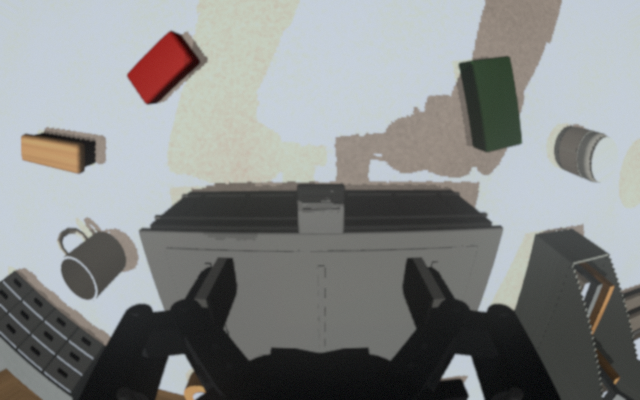

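Wrist view: the tab covers about (299,184)–(345,234), the lid's front edge runs (141,230)–(500,228), and the fingers are at (220,285) and (418,285). I'll cast these pixels onto the lid-top plane.

```bash
cat >> h.py <<'E'
def wray(u,v,z,c):
    K=c["mtx"];T=c["world_from_camera"];q=np.array([u-K[0,2],v-K[1,2]])/K[0,0];th=np.hypot(*q)
    d=np.array([q[0]/th*np.sin(th),-q[1]/th*np.sin(th),-np.cos(th)]);d=T[:3,:3]@d;o=T[:3,3]
    return o+d*(z-o[2])/d[2]
E
python3 - <<'E'
from h import *
c=calibration("wrist")
for q in((299,184),(344,184),(300,205),(345,205),(299,233),(345,233),(141,230),(500,228)): print(q,wray(*q,.123,c).round(4))
im=cv2.cvtColor(cv2.imread("pics/w1.png"),cv2.COLOR_BGR2GRAY)
print(im[212,290:352]);print(im[176:240,320])
print("tab exp corners",crate(-.137,-.02,.123),crate(-.137,.02,.123),crate(-.093,-.183,.12),crate(-.093,.183,.12))
E
```

```text
(299, 184) [ 0.4244 -0.0417  0.123 ]
(344, 184) [ 0.4207 -0.0026  0.123 ]
(300, 205) [ 0.4438 -0.0394  0.123 ]
(345, 205) [0.44   0.0007 0.123 ]
(299, 233) [ 0.4715 -0.0383  0.123 ]
(345, 233) [0.4675 0.0041 0.123 ]
(141, 230) [ 0.4884 -0.2051  0.123 ]
(500, 228) [0.4505 0.1679 0.123 ]
[ 48  48  46  47  48  50  51  71  99 112 117 116 111 109 108 108 107 106
 106 107 108 108 110 111 112 116 116 117 118 115 115 113 113 113 114 116
 118 118 116 114 115 115 114 116 117 117 116 111 110 114 116 116 110  97
  71  54  47  48  46  46  45  47]
[202 202 202 202 201 189 162 119  80  62  61  60  60  63  64  64  64  64
  63  63  60  62  63  65  69  71  79  94 102 104 101  98  93  93  98 109
 115 117 118 118 118 118 118 117 117 117 117 116 117 117 117 115 117 116
 115 117 113 108 105 111 115 116 115 115]
tab exp corners [ 0.41554764 -0.04203879  0.123     ] [ 0.41171381 -0.00222294  0.123     ] [ 0.47496793 -0.20007116  0.12      ] [0.43988838 0.16424385 0.12      ]
```

Run:
```python
from h import *
im=cv2.cvtColor(cv2.imread("pics/top0.png"),cv2.COLOR_BGR2GRAY)
for u in(290,350):
    print(u,"back",list(zip(range(138,156),im[138:156,u])),"front",list(zip(range(200,232),im[200:232,u])))
for v in (140,148,152,200,205,210,215,220,225):print(u,v,ray("top",320,v,.123).round(4))
im=cv2.imread("pics/top0.png")[125:240,235:410];cv2.imwrite("pics/t1.png",cv2.convertScaleAbs(cv2.resize(im,None,fx=4.5,fy=4.5),alpha=1.8))
```

```text
290 back [(138, np.uint8(114)), (139, np.uint8(111)), (140, np.uint8(118)), (141, np.uint8(120)), (142, np.uint8(114)), (143, np.uint8(112)), (144, np.uint8(114)), (145, np.uint8(114)), (146, np.uint8(117)), (147, np.uint8(101)), (148, np.uint8(88)), (149, np.uint8(68)), (150, np.uint8(67)), (151, np.uint8(67)), (152, np.uint8(68)), (153, np.uint8(67)), (154, np.uint8(66)), (155, np.uint8(66))] front [(200, np.uint8(70)), (201, np.uint8(73)), (202, np.uint8(72)), (203, np.uint8(70)), (204, np.uint8(69)), (205, np.uint8(70)), (206, np.uint8(73)), (207, np.uint8(74)), (208, np.uint8(66)), (209, np.uint8(64)), (210, np.uint8(65)), (211, np.uint8(71)), (212, np.uint8(68)), (213, np.uint8(72)), (214, np.uint8(72)), (215, np.uint8(66)), (216, np.uint8(60)), (217, np.uint8(40)), (218, np.uint8(22)), (219, np.uint8(22)), (220, np.uint8(18)), (221, np.uint8(17)), (222, np.uint8(23)), (223, np.uint8(49)), (224, np.uint8(61)), (225, np.uint8(65)), (226, np.uint8(78)), (227, np.uint8(94)), (228, np.uint8(108)), (229, np.uint8(118)), (230, np.uint8(114)), (231, np.uint8(118))]
350 back [(138, np.
[... 667 characters left out ...]
18)), (214, np.uint8(0)), (215, np.uint8(16)), (216, np.uint8(41)), (217, np.uint8(54)), (218, np.uint8(68)), (219, np.uint8(91)), (220, np.uint8(105)), (221, np.uint8(114)), (222, np.uint8(114)), (223, np.uint8(115)), (224, np.uint8(111)), (225, np.uint8(117)), (226, np.uint8(116)), (227, np.uint8(113)), (228, np.uint8(117)), (229, np.uint8(116)), (230, np.uint8(115)), (231, np.uint8(114))]
350 140 [ 0.6569 -0.0056  0.123 ]
350 148 [ 0.635  -0.0053  0.123 ]
350 152 [ 0.6242 -0.0052  0.123 ]
350 200 [ 0.496  -0.0036  0.123 ]
350 205 [ 0.4828 -0.0034  0.123 ]
350 210 [ 0.4698 -0.0033  0.123 ]
350 215 [ 0.4568 -0.0031  0.123 ]
350 220 [ 0.4438 -0.003   0.123 ]
350 225 [ 0.4309 -0.0028  0.123 ]
```

View pics/t1.png

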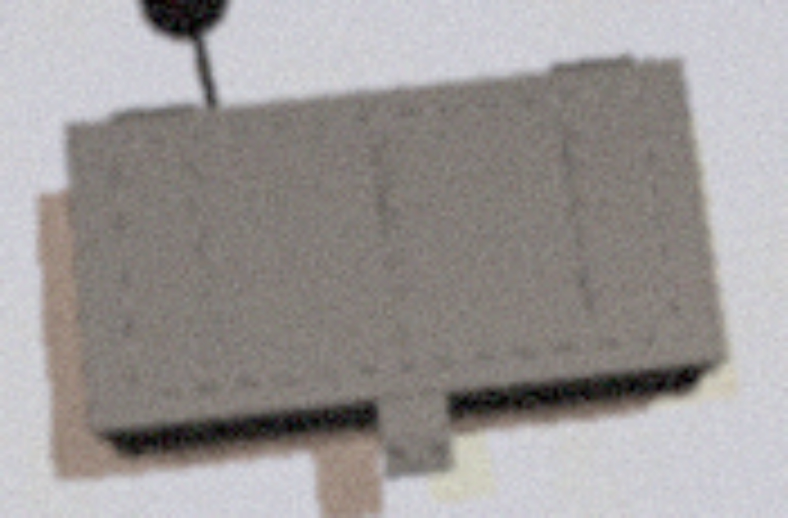

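The crop shows the lid's back edge at row ~144 and front edge at row ~213 (column 320), with the tab end at row ~230. Averaging the top and wrist views puts the crate centre near (0.557, -0.009), so the tab grip is at (0.437, -0.021). Descending there and closing.

>>> drive_tool --deltas '[[[0,-0.006,0.001,0.02,0,0,0],[0,-0.006,0.001,0.05,0,0,0],[0,-0.006,0.001,0.08,0,0,0],[0,-0.006,0.001,0.11,0,0,0],[0,-0.006,0.001,0.13,0,0,0],[0,-0.006,0.001,0.14,0,0,0],[0,-0.006,0.001,0.141,0,0,0]]]'

```text
clock: 2.52
tcp_pos: [0.4351, -0.0182, 0.0979]
orientation: [-0.001, -0.048, 0.999, 0.0]
wrist_force: [-0.1, 0.3, 0.3]
finger_gap: 0.0854
grip_force: 0.0
```

Run:
```python
from h import *
p,d=read_camera("wrist");cv2.imwrite("pics/w2.png",p[:,:,::-1]);print(get_state()["wrist_force"])
c=calibration("wrist");print(c["world_from_camera"][:3,3])
```

```text
[-0.01338541 -0.67247173  0.46926018]
[ 0.35221432 -0.02641512  0.24204878]
```

View pics/w2.png

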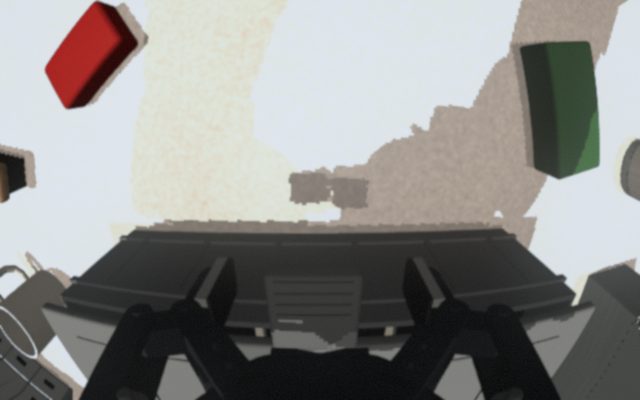

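Run:
```python
from h import *
c=calibration("wrist")
for q in((266,277),(361,277),(275,345),(355,345)): print(q,wray(*q,.123,c).round(4))
t,r=tool();print(t)
# where tcp-centre lies in the picture
T=np.linalg.inv(c["world_from_camera"])
for w in(t,t+[0,0,.02],t+[-.011,.04,.004],t+[.011,.04,.004]):
    p=T[:3,:3]@w+T[:3,3];a=np.array([p[0],-p[1]]);th=np.arctan2(np.hypot(*a),-p[2]);print((c["mtx"][:2,2]+a/np.hypot(*a)*th*c["mtx"][0,0]).round(0))
```

```text
(266, 277) [ 0.4334 -0.0433  0.123 ]
(361, 277) [4.289e-01 2.000e-04 1.230e-01]
(275, 345) [ 0.4782 -0.0383  0.123 ]
(355, 345) [0.4737 0.0045 0.123 ]
[ 0.43561955 -0.01842323  0.09843543]
[319. 260.]
[319. 281.]
[398. 251.]
[389. 285.]
```

The tab front shows at row 277 and the grasp point projects to row 281, so the pads overlap only part of the tab. I'll move 10 mm towards the crate and 4 mm towards -y, then close.

>>> drive_tool --deltas '[[[0,-0.01,-0.004,0,0,0,0],[0,-0.01,-0.004,0,0,0,0],[255,-0.01,-0.004,0,0,0,0],[255,-0.01,-0.004,0,0,0,0],[255,-0.01,-0.004,0,0,0,0],[255,-0.01,-0.004,0,0,0,0],[255,-0.01,-0.004,0,0,0,0],[255,-0.01,-0.004,0,0,0,0]]]' --newtons 30

```text
clock: 3.58
tcp_pos: [0.4456, -0.0197, 0.0982]
orientation: [0.0, -0.049, 0.999, 0.002]
wrist_force: [0.4, 6.5, 0.3]
finger_gap: 0.0398
grip_force: 34.2
```

>>> drive_tool --deltas '[[[255,0,0.001,-0.005,0,0,0],[255,-0.001,0.001,-0.0106,0,0,0],[255,-0.001,0.001,-0.021,0,0,0],[255,-0.0024,0.001,-0.032,0,0,0],[255,-0.0042,0.001,-0.042,0,0,0],[255,-0.0066,0.001,-0.052,0,0,0],[255,-0.0095,0.001,-0.063,0,0,0],[255,-0.0128,0.001,-0.073,0,0,0],[255,-0.0167,0.001,-0.083,0,0,0],[255,-0.021,0.001,-0.092,0,0,0],[255,-0.026,0.001,-0.102,0,0,0],[255,-0.026,0.001,-0.102,0,0,0]]]'

```text
clock: 5.08
tcp_pos: [0.4733, -0.0169, 0.2007]
orientation: [0.001, -0.049, 0.999, 0.001]
wrist_force: [5.9, 6.6, -4.0]
finger_gap: 0.0397
grip_force: 32.9
```

>>> drive_tool --deltas '[[[255,-0.007,0.001,-0.009,0,0,0],[255,-0.013,0.001,-0.018,0,0,0],[255,-0.019,0.002,-0.0264,0,0,0],[255,-0.026,0.002,-0.0346,0,0,0],[255,-0.033,0.002,-0.0425,0,0,0],[255,-0.04,0.002,-0.05,0,0,0],[255,-0.048,0.002,-0.057,0,0,0],[255,-0.056,0.002,-0.0638,0,0,0],[255,-0.064,0.002,-0.07,0,0,0],[255,-0.073,0.002,-0.076,0,0,0],[255,-0.073,0.002,-0.076,0,0,0]]]'

```text
clock: 6.45
tcp_pos: [0.5446, -0.0096, 0.2743]
orientation: [-0.002, -0.048, 0.999, 0.0]
wrist_force: [7.7, 0.0, -18.5]
finger_gap: 0.04
grip_force: 34.1
```

>>> drive_tool --deltas '[[[255,-0.006,0,-0.002,0,0,0],[255,-0.013,0,-0.0045,0,0,0],[255,-0.02,0,-0.008,0,0,0],[255,-0.027,0,-0.011,0,0,0],[255,-0.04,0,-0.016,0,0,0],[255,-0.053,0,-0.02,0,0,0],[255,-0.067,0,-0.023,0,0,0],[255,-0.08,0,-0.025,0,0,0],[255,-0.09,0,-0.0265,0,0,0],[255,-0.092,0,-0.0265,0,0,0],[255,-0.092,0,-0.0265,0,0,0]]]'

```text
clock: 7.82
tcp_pos: [0.6353, -0.0002, 0.3023]
orientation: [-0.001, -0.048, 0.999, 0.0]
wrist_force: [-2.5, -2.8, -14.4]
finger_gap: 0.0393
grip_force: 35.4
```

>>> drive_tool --deltas '[[[0,0,0,0,0,0,0],[0,0,0,0,0,0,0],[0,0,0,0,0,0,0],[0,0,0,0,0,0,0],[0,0,0,-0.02,0,0,0],[0,0,0,-0.05,0,0,0],[0,0,0,-0.075,0,0,0],[100,0.03,-0.004,-0.075,0,0,0],[255,0.075,-0.01,-0.07,0,0,0],[255,0.11,-0.017,-0.03,0,0,0],[255,0.13,-0.019,0.02,0,0,0],[255,0.13,-0.019,0.052,0,0,0]]]'

```text
clock: 9.32
tcp_pos: [0.5057, -0.0316, 0.2492]
orientation: [-0.001, -0.048, 0.999, 0.0]
wrist_force: [0.9, -1.1, 0.6]
finger_gap: -0.0001
grip_force: 0.0
```

```bash
sed -i 's/C=np.array(.*/C=np.array([.561,-.0085])/' h.py
python3 - <<'E'
from h import *
c=calibration("wrist");p,d=read_camera("wrist");cv2.imwrite("pics/w3.png",p[:,:,::-1])
import pickle;pickle.dump(c,open("pics/c3.pkl","wb"))
print(get_state());T=np.linalg.inv(c["world_from_camera"])
for n,w in(("p1",crate(-.056,-.105,.088)),("p5",crate(-.056,.071,.088)),("keep",crate(-.056,.133,.088)),("tcp",tool()[0]),("fw",crate(-.09,0,.115))):
    p=T[:3,:3]@w+T[:3,3];a=np.array([p[0],-p[1]]);th=np.arctan2(np.hypot(*a),-p[2]);print(n,w.round(4),(c["mtx"][:2,2]+a/np.hypot(*a)*th*c["mtx"][0,0]).round(1))
E
```

```text
{'clock': 9.375, 'joint_pos': array([-2.20762353e-01,  1.80467630e-01, -9.30338897e-02,  1.30400957e+00,
        2.90575928e-04, -3.16692152e-01]), 'qvel': array([ 0.00454456,  0.02523861,  0.09610836,  0.10533   , -0.00017926,
       -0.00032222]), 'tau': array([ 3.73908542e-01, -5.03528810e+01,  3.76463306e+01,  5.01951564e-02,
        1.05001734e-02, -9.15026001e-03]), 'tcp_pos': array([ 0.50482083, -0.03121268,  0.24551507]), 'orientation': array([-0.0031983 , -0.04794575,  0.99884429,  0.00103147]), 'wrist_force': array([-2.03262169,  0.30580193, -3.31706465]), 'ft_torque': array([0.02532391, 0.12638014, 0.01643796]), 'grip_force': 0.0, 'finger_gap': -0.0001849165747610996}
p1 [ 0.5153 -0.1184  0.088 ] [236. 181.]
p5 [0.4985 0.0568 0.088 ] [404. 181.]
keep [0.4925 0.1185 0.088 ] [457.1 181.8]
tcp [ 0.5048 -0.0312  0.2455] [320.2 254.9]
fw [ 0.4714 -0.0171  0.115 ] [338.8 152.6]
```

View pics/w3.png

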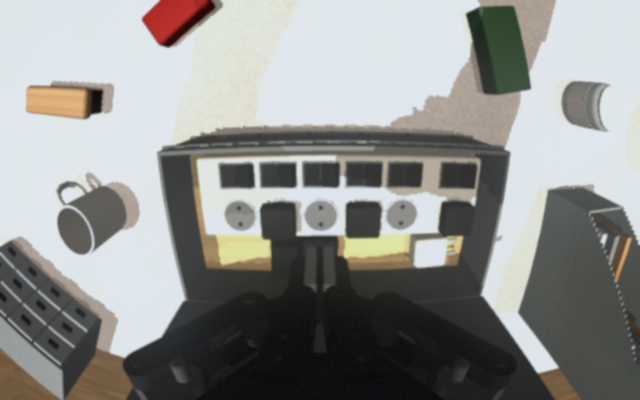

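Wrist view with the lid open: five rockers centred near (237,175), (278,175), (321,175), (364,175) and (405,175), and the big one at (458,175). My model predicts row 181, so I'll take another frame now the arm has settled and measure the blobs.

Run:
```python
from h import *
c=calibration("wrist");p,d=read_camera("wrist");cv2.imwrite("pics/w4.png",p[:,:,::-1])
g=p.max(2);m=(g<75).astype(np.uint8);m[:157]=0;m[192:]=0;m[:,:212]=0;m[:,482:]=0
k,l,st,ce=cv2.connectedComponentsWithStats(m)
cs,s=np.cos(YAW),np.sin(YAW)
for i in range(1,k):
    if st[i,4]<200: continue
    x,y,w,h,_=st[i];a=wray(x-.5,y+h/2-.5,.090,c);b=wray(x+w-.5,y+h/2-.5,.090,c);f=wray(x+w/2,y-.5,.090,c);e=wray(x+w/2,y+h-.5,.090,c)
    mid=(f+e)/2;q=mid[:2]-C
    print(st[i],"len",np.hypot(*(b-a)[:2]).round(4),"wid",np.hypot(*(e-f)[:2]).round(4),"mid",mid.round(4),"crate",(q[0]*cs+q[1]*s).round(4),(-q[0]*s+q[1]*cs).round(4))
print(tool()[0],g[130:165,340])
for v in(145,152,157):print(v,wray(340,v,.115,c).round(4))
```

```text
[220 167  32  23 652] len 0.0344 wid 0.0244 mid [ 0.5088 -0.1164  0.09  ] crate -0.0623 -0.1024
[261 167  34  22 704] len 0.0346 wid 0.0229 mid [ 0.5045 -0.0728  0.09  ] crate -0.0624 -0.0586
[304 166  34  23 718] len 0.034 wid 0.0238 mid [ 0.5    -0.0298  0.09  ] crate -0.0628 -0.0154
[347 166  35  23 723] len 0.0357 wid 0.024 mid [0.4956 0.0138 0.09  ] crate -0.0629 0.0285
[389 166  33  23 712] len 0.0356 wid 0.0245 mid [0.4911 0.0565 0.09  ] crate -0.0634 0.0714
[441 166  36  24 797] len 0.0443 wid 0.0268 mid [0.4847 0.1176 0.09  ] crate -0.0638 0.1329
[ 0.50565056 -0.03128823  0.24781494] [149 138 128 109  88  78  71  68  67  66  67  71  86 100  99  84  74  87
 117 144 152 147 135 117 105 100 108 126 149 164 172 177 179 177 174]
145 [ 0.4622 -0.0166  0.115 ]
152 [ 0.4686 -0.0159  0.115 ]
157 [ 0.4731 -0.0154  0.115 ]
```

```bash
sed -i 's/YAW=.*/YAW=np.radians(5.8);C=np.array([.5555,-.0075])/' h.py
python3 - <<'E'
from h import *
goto(crate(-.056,-.136,.15));goto(crate(-.056,-.136,.090))
E
```

```text
d mm [   2.9 -117.6   97.6] rot [ 0.12 -0.31 -0.29]
d mm [   2.6 -117.7  157.6] rot [ 0.12 -0.31 -0.29]
```

>>> drive_tool --deltas '[[[255,0.001,-0.03,0,0,0,-0.3],[255,0.002,-0.075,0.01,0,0,-0.3],[255,0.003,-0.105,0.03,0,0,-0.3],[255,0.003,-0.118,0.06,0,0,-0.3],[255,0.003,-0.118,0.09,0,0,-0.3],[255,0.003,-0.118,0.12,0,0,-0.3],[255,0.003,-0.118,0.14,0,0,-0.3],[255,0.003,-0.118,0.15,0,0,-0.3],[255,0.003,-0.118,0.15,0,0,-0.3],[255,0.003,-0.118,0.15,0,0,-0.3]]]'

```text
clock: 10.68
tcp_pos: [0.5176, -0.1498, 0.1021]
orientation: [0.001, -0.051, 0.999, -0.0]
wrist_force: [0.1, 0.2, 1.1]
finger_gap: 0.0001
grip_force: 0.0
```

Run:
```python
from h import *
s=get_state();print(s["tcp_pos"],s["wrist_force"]);goto(crate(-.056,-.136,.090));goto(crate(-.056,.086,.090))
c=calibration("wrist");p,d=read_camera("wrist")
print(get_state()["tcp_pos"]);cv2.imwrite("pics/w5.png",p[:,:,::-1])
```

```text
[ 0.51762411 -0.14984694  0.10209279] [0.12203206 0.15171339 1.08350329]
d mm [ 4.   1.8 12.1] rot [-0.06  0.11  0.04]
d mm [  3.8 223.8  11.9] rot [-0.06  0.11  0.04]
[ 0.51758516 -0.14982709  0.10206648]
```

View pics/w5.png

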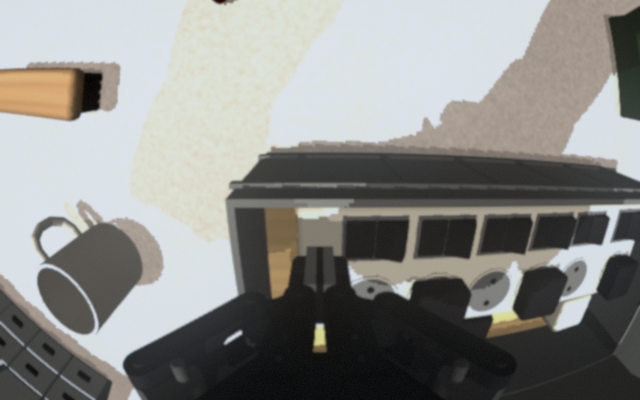

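Run:
```python
from h import *
c=calibration("wrist");i=cv2.imread("pics/w5.png").max(2)
m=(i<75).astype(np.uint8);m[:210]=0;m[268:]=0;m[:,:338]=0
k,l,st,_=cv2.connectedComponentsWithStats(m);cs,s=np.cos(YAW),np.sin(YAW)
for j in range(1,k):
    x,y,w,h,A=st[j]
    if A<500:continue
    ct=max(cv2.findContours((l==j).astype(np.uint8),0,2)[0],key=cv2.contourArea)[:,0]
    W=np.array([wray(u,v,.09,c)[:2] for u,v in ct])-C
    X=W[:,0]*cs+W[:,1]*s;Y=-W[:,0]*s+W[:,1]*cs
    print(st[j],"crate x",X.min().round(4),X.max().round(4),"y",Y.min().round(4),Y.max().round(4))
t=tool()[0][:2]-C;print("tcp crate",t[0]*cs+t[1]*s,-t[0]*s+t[1]*cs)
```

```text
[ 606  212   34   56 1073] crate x -0.0707 -0.0095 y 0.1095 0.1866
[ 531  214   77   35 2122] crate x -0.0712 -0.0447 y 0.0057 0.0912
[ 417  216   59   42 2114] crate x -0.0717 -0.0437 y -0.0805 -0.0437
[ 479  216   53   38 1672] crate x -0.0711 -0.0435 y -0.0376 0.0016
[ 338  218   71   50 2649] crate x -0.0712 -0.0399 y -0.127 -0.0879
tcp crate -0.05210378978216661 -0.13776693996504127
```

>>> drive_tool --deltas '[[[255,0.005,0.001,0.005,0,0,0],[255,0.005,0.001,0.01,0,0,0],[255,0.005,0.001,0.012,0,0,0],[255,0.005,0.001,0.012,0,0,0],[255,0.005,0.001,0.012,0,0,0]]]'

```text
clock: 11.35
tcp_pos: [0.5116, -0.149, 0.0888]
orientation: [0.0, -0.051, 0.999, 0.0]
wrist_force: [0.7, -1.0, -0.2]
finger_gap: 0.0002
grip_force: 0.0
```

Run:
```python
from h import *
s=get_state();print(s["tcp_pos"],s["wrist_force"]);goto(crate(-.057,-.136,.090));goto(crate(-.057,.086,.090))
```

```text
[ 0.51161319 -0.14900236  0.08881069] [ 0.70649831 -0.98924828 -0.18312266]
d mm [-1.   0.3 -1.2] rot [0.   0.01 0.03]
d mm [ -1.1 222.3  -1.2] rot [0.   0.01 0.03]
```

>>> drive_tool --deltas '[[[255,-0.001,0,-0.001,0,0,0],[255,-0.001,0.005,-0.001,0,0,0],[255,-0.001,0.013,-0.001,0,0,0],[255,-0.001,0.021,-0.001,0,0,0],[255,-0.001,0.029,-0.001,0,0,0],[255,-0.001,0.037,-0.001,0,0,0],[255,-0.001,0.045,-0.001,0,0,0],[255,-0.001,0.053,-0.001,0,0,0],[255,-0.001,0.061,-0.001,0,0,0],[255,-0.001,0.069,-0.001,0,0,0],[255,-0.001,0.077,-0.001,0,0,0],[255,-0.001,0.085,-0.001,0,0,0]]]'

```text
clock: 12.85
tcp_pos: [0.5039, -0.0636, 0.0898]
orientation: [0.0, -0.051, 0.999, 0.0]
wrist_force: [-0.2, -0.5, -0.2]
finger_gap: -0.0003
grip_force: 0.0
```

>>> drive_tool --deltas '[[[255,0,0.008,0,0,0,0],[255,0,0.016,0,0,0,0],[255,0,0.024,0,0,0,0],[255,0,0.032,0,0,0,0],[255,0,0.04,0,0,0,0],[255,0,0.048,0,0,0,0],[255,0,0.056,0,0,0,0],[255,0,0.064,0,0,0,0],[255,0,0.072,0,0,0,0],[255,0,0.08,0,0,0,0],[255,0,0.088,0,0,0,0],[255,0,0.096,0,0,0,0]]]'

```text
clock: 14.35
tcp_pos: [0.4938, 0.032, 0.0897]
orientation: [-0.0, -0.051, 0.999, 0.0]
wrist_force: [0.4, -0.1, -0.3]
finger_gap: -0.0001
grip_force: 0.0
```

Run:
```python
from h import *
s=get_state();print(s["tcp_pos"],s["wrist_force"]);goto(crate(-.057,.086,.090))
```

```text
[0.49384275 0.03198158 0.08967108] [ 0.4238905  -0.13053636 -0.32269506]
d mm [-0.4 40.5 -0.3] rot [ 0.04 -0.02  0.04]
```

Finish the drag 41 mm further along, then lift straight up.

>>> drive_tool --deltas '[[[255,0,0.008,0,0,0,0],[255,0,0.016,0,0,0,0],[255,0,0.024,0,0,0,0],[255,0,0.032,0,0,0,0],[255,0,0.041,0,0,0,0],[255,0,0.041,0,0,0,0],[255,0,0.041,-0.015,0,0,0],[255,0,0.041,-0.05,0,0,0],[255,0,0.02,-0.09,0,0,0],[255,0,-0.02,-0.13,0,0,0],[255,0,-0.06,-0.16,0,0,0],[255,0,-0.06,-0.16,0,0,0]]]'

```text
clock: 15.85
tcp_pos: [0.5022, -0.0313, 0.2534]
orientation: [0.003, -0.049, 0.999, -0.001]
wrist_force: [-0.2, -0.3, -0.2]
finger_gap: 0.0002
grip_force: 0.0
```

Run:
```python
from h import *
p,d=read_camera("wrist");print(tool()[0]);cv2.imwrite("pics/w6.png",cv2.convertScaleAbs(cv2.resize(p[120:300,150:520,::-1],None,fx=2.1,fy=2.1,interpolation=2),alpha=1.6))
```

```text
[ 0.50102534 -0.02985172  0.25163682]
```

View pics/w6.png

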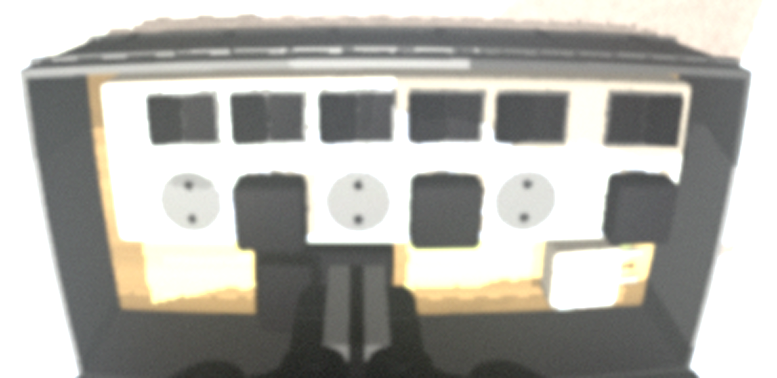

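The crop shows all six rockers at row ~118, but the tilt can't be read by eye. I'll compare the brightness of each half before (w4) and after.

Run:
```python
from h import *
p,d=read_camera("wrist");cv2.imwrite("pics/w7.png",p[:,:,::-1])
for f in("w4","w7"):
    g=cv2.imread(f"pics/{f}.png").max(2);m=(g<75).astype(np.uint8);m[:150]=0;m[195:]=0;m[:,:205]=0;m[:,488:]=0
    k,l,st,_=cv2.connectedComponentsWithStats(m);st=sorted([s for s in st[1:] if s[4]>200],key=lambda s:s[0])
    print(f)
    for x,y,w,h,A in st: print((x,y,w,h),g[y+5:y+h-5,x+2:x+w-2].mean(0).round(0).astype(int))
```

```text
w4
(np.int32(220), np.int32(167), np.int32(32), np.int32(23)) [64 64 65 65 64 64 65 65 64 64 64 62 60 59 58 58 58 58 58 58 58 58 58 58
 58 56 54 54]
(np.int32(261), np.int32(167), np.int32(34), np.int32(22)) [65 65 64 64 64 63 63 64 63 63 63 63 62 62 62 60 58 58 58 58 58 58 58 58
 58 58 58 57 55 54]
(np.int32(304), np.int32(166), np.int32(34), np.int32(23)) [63 63 63 63 63 62 62 62 62 62 62 61 61 63 65 63 60 59 60 58 59 59 60 60
 61 60 59 57 56 55]
(np.int32(347), np.int32(166), np.int32(35), np.int32(23)) [59 60 59 59 59 59 59 59 58 59 59 59 59 60 60 59 57 55 55 55 54 55 54 54
 53 53 54 54 54 53 53]
(np.int32(389), np.int32(166), np.int32(33), np.int32(23)) [57 56 57 56 56 55 55 56 55 55 55 55 55 56 57 55 53 52 52 52 51 52 52 52
 52 51 51 51 51]
(np.int32(441), np.int32(166), np.int32(36), np.int32(24)) [56 53 51 51 51 50 51 50 51 51 50 50 50 50 51 52 52 49 48 49 48 49 49 49
 49 49 49 50 49 49 50 51]
(np.int32(476), np.int32(156), np.int32(12), np.int32(39)) [144 131 103  78  64  60  59  59]
w7
(np.int32(219), np.int32(168), np.int32(31), np.int32(22)) [57 56 56 56 56 56 56 56 56 56
[... 218 characters left out ...]
 np.int32(167), np.int32(33), np.int32(22)) [58 58 57 57 57 57 57 57 57 57 57 57 57 59 62 63 64 63 62 63 62 62 62 63
 64 65 65 65 65]
(np.int32(343), np.int32(166), np.int32(35), np.int32(23)) [55 55 57 56 56 57 57 56 56 56 56 56 55 56 56 57 59 60 60 59 59 59 58 59
 59 58 59 59 58 58 60]
(np.int32(385), np.int32(167), np.int32(33), np.int32(22)) [51 51 51 52 52 53 53 52 52 53 52 52 52 52 53 53 54 54 55 54 54 55 54 54
 54 54 54 54 55]
(np.int32(438), np.int32(167), np.int32(36), np.int32(24)) [55 52 52 52 51 51 52 51 51 51 51 50 50 50 52 52 51 49 49 49 49 50 49 49
 49 49 49 50 49 50 50 56]
(np.int32(473), np.int32(158), np.int32(15), np.int32(37)) [141 121  93  71  63  61  61  62  62  62  61]
```

All five row switches have flipped: the bright and dark halves swapped. The bigger switch is unchanged. Now I'll go back over the tab and grip it again from above.

>>> drive_tool --deltas '[[[255,0,0,-0.04,0,0,0],[100,0,0,-0.085,0,0,0],[0,-0.01,0,-0.12,0,0,0],[0,-0.05,0.006,-0.13,0,0,0],[0,-0.095,0.012,-0.13,0,0,0],[0,-0.125,0.016,-0.13,0,0,0],[0,-0.137,0.016,-0.13,0,0,0],[0,-0.137,0.016,-0.125,0,0,0],[0,-0.137,0.016,-0.1,0,0,0],[0,-0.137,0.016,-0.075,0,0,0],[0,-0.137,0.016,-0.056,0,0,0],[0,-0.137,0.016,-0.052,0,0,0]]]'

```text
clock: 17.45
tcp_pos: [0.6329, 0.002, 0.3]
orientation: [-0.002, -0.051, 0.999, 0.0]
wrist_force: [-0.8, -1.0, 0.1]
finger_gap: 0.0854
grip_force: 0.0
```

Run:
```python
from h import *
p,d=read_camera("wrist");s=get_state();print(s["tcp_pos"],s["wrist_force"]);cv2.imwrite("pics/w8.png",cv2.convertScaleAbs(p[:,:,::-1],alpha=1.6))
```

```text
[0.633409   0.00186238 0.30066375] [-0.44600486 -0.03223241 -0.24646751]
```

View pics/w8.png

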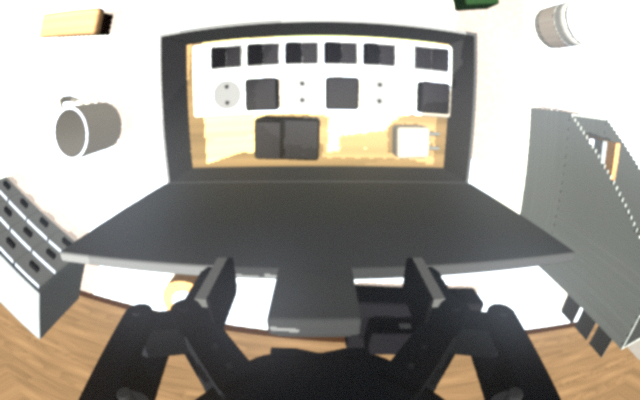

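The tab sits between the open pads (columns 270–360, pads centred at 319). Closing on it, and fitting the opening path for the way back.

>>> drive_tool --deltas '[[[0,-0.002,-0.002,-0.001,0,0,0],[255,-0.002,-0.002,-0.001,0,0,0],[255,-0.002,-0.002,-0.001,0,0,0],[255,-0.002,-0.002,-0.001,0,0,0],[255,-0.002,-0.002,-0.001,0,0,0],[255,-0.002,-0.002,-0.001,0,0,0],[255,-0.002,-0.002,-0.001,0,0,0]]]' --newtons 30

```text
clock: 18.38
tcp_pos: [0.6373, -0.0001, 0.3033]
orientation: [0.001, -0.051, 0.999, 0.0]
wrist_force: [0.1, 2.6, 4.1]
finger_gap: 0.0394
grip_force: 32.5
```

Run:
```python
from h import *
from scipy.optimize import least_squares as ls
P=np.array([[.4456,.0982],[.4733,.2007],[.5446,.2743],[.6353,.3023]]);Q=P.copy();Q[:,0]/=np.cos(YAW)
f=ls(lambda a:np.hypot(Q[:,0]-a[0],Q[:,1]-a[1])-a[2],[.65,.098,.205]);print(f.x,f.fun)
f2=ls(lambda a:np.hypot(Q[:,0]-a[0],Q[:,1]-.098)-a[1],[.65,.205]);print(f2.x,f2.fun)
s=get_state();print(s["tcp_pos"],s["wrist_force"],s["finger_gap"])
p=np.array([s["tcp_pos"][0]/np.cos(YAW),s["tcp_pos"][2]])
xc,zc=f2.x[0],.098;v=p-[xc,zc];Rr=np.hypot(*v);th=np.arctan2(v[1],-v[0]);print(Rr,th)
for a in np.linspace(th,0,31): print(round(a,3),np.round(1000*(xc-Rr*np.cos(a)-p[0])*-1,1),np.round(-1000*(zc+Rr*np.sin(a)-p[1]),1))
```

```text
[0.65232907 0.09857495 0.20432268] [ 0.00011384 -0.00032552  0.00034514 -0.00013346]
[0.65288172 0.20499951] [-1.05917976e-05 -2.35995600e-04  4.45359376e-04 -1.98770180e-04]
[ 6.37281119e-01 -1.45798709e-04  3.03316110e-01] [0.12957232 2.59316784 4.11886731] 0.03943215031371761
0.20568549153522964 1.510856452001676
1.511 -0.0 -0.0
1.46 10.3 0.9
1.41 20.6 2.3
1.36 30.8 4.2
1.309 40.8 6.6
1.259 50.8 9.5
1.209 60.5 13.0
1.158 70.1 16.9
1.108 79.5 21.3
1.058 88.7 26.1
1.007 97.6 31.4
0.957 106.2 37.2
0.907 114.5 43.4
0.856 122.5 50.0
0.806 130.1 56.9
0.755 137.4 64.3
0.705 144.3 72.0
0.655 150.8 80.1
0.604 156.9 88.4
0.554 162.6 97.1
0.504 167.8 106.1
0.453 172.6 115.2
0.403 176.9 124.7
0.353 180.7 134.3
0.302 184.0 144.1
0.252 186.9 154.1
0.201 189.2 164.2
0.151 191.0 174.4
0.101 192.3 184.6
0.05 193.1 195.0
0.0 193.4 205.3
```

>>> drive_tool --deltas '[[[255,0.005,0,0.0004,0,0,0],[255,0.0103,0,0.001,0,0,0],[255,0.0206,0,0.0023,0,0,0],[255,0.0308,0,0.0042,0,0,0],[255,0.0408,0,0.0066,0,0,0],[255,0.0508,0,0.0095,0,0,0],[255,0.0605,0,0.013,0,0,0],[255,0.07,0,0.0169,0,0,0],[255,0.0795,0,0.0213,0,0,0],[255,0.0887,0,0.026,0,0,0],[255,0.0976,0,0.0314,0,0,0],[255,0.0976,0,0.0314,0,0,0]]]'

```text
clock: 19.88
tcp_pos: [0.5394, -0.0102, 0.2732]
orientation: [0.001, -0.051, 0.999, -0.0]
wrist_force: [-6.0, 2.5, 11.3]
finger_gap: 0.0395
grip_force: 33.6
```

>>> drive_tool --deltas '[[[255,0.0045,0,0.003,0,0,0],[255,0.0086,0,0.0058,0,0,0],[255,0.0169,0,0.012,0,0,0],[255,0.0249,0,0.0186,0,0,0],[255,0.0325,0,0.0255,0,0,0],[255,0.0398,0,0.0329,0,0,0],[255,0.0467,0,0.0406,0,0,0],[255,0.0532,0,0.0487,0,0,0],[255,0.0593,0,0.057,0,0,0],[255,0.065,0,0.0657,0,0,0],[255,0.0702,0,0.0747,0,0,0],[255,0.0702,0,0.0747,0,0,0]]]'

```text
clock: 21.38
tcp_pos: [0.4676, -0.0175, 0.1958]
orientation: [-0.002, -0.051, 0.999, -0.0]
wrist_force: [-5.7, 1.5, 1.4]
finger_gap: 0.0398
grip_force: 33.5
```

>>> drive_tool --deltas '[[[255,0.0024,0,0.0045,0,0,0],[255,0.0048,0,0.0091,0,0,0],[255,0.0091,0,0.0186,0,0,0],[255,0.0129,0,0.0282,0,0,0],[255,0.0162,0,0.038,0,0,0],[255,0.019,0,0.048,0,0,0],[255,0.0214,0,0.058,0,0,0],[255,0.0225,0,0.064,0,0,0],[255,0.0232,0,0.0683,0,0,0],[255,0.024,0,0.074,0,0,0],[255,0.0245,0,0.0785,0,0,0],[255,0.0245,0,0.0785,0,0,0]]]'

```text
clock: 22.88
tcp_pos: [0.4437, -0.02, 0.1171]
orientation: [-0.002, -0.051, 0.999, 0.0]
wrist_force: [-4.4, -0.4, -2.0]
finger_gap: 0.0395
grip_force: 31.7
```

>>> drive_tool --deltas '[[[255,0.0005,0,0.003,0,0,0],[255,0.0007,0,0.006,0,0,0],[255,0.001,0,0.009,0,0,0],[255,0.001,0,0.012,0,0,0],[255,0.001,0,0.0145,0,0,0],[255,0.001,0,0.0165,0,0,0],[255,0.001,0,0.018,0,0,0],[255,0.001,0,0.019,0,0,0],[255,0.001,0,0.02,0,0,0],[255,0.001,0,0.02,0,0,0]]]'

```text
clock: 24.12
tcp_pos: [0.4428, -0.0201, 0.0976]
orientation: [-0.002, -0.051, 0.999, 0.0]
wrist_force: [-6.3, -0.0, 2.5]
finger_gap: 0.0398
grip_force: 32.0
```

>>> drive_tool --deltas '[[[255,-0.001,0,0.0007,0,0,0],[255,-0.001,0,0.0015,0,0,0],[255,-0.001,0,0.002,0,0,0],[255,-0.001,0,0.002,0,0,0]]]'

```text
clock: 24.62
tcp_pos: [0.4428, -0.02, 0.0953]
orientation: [-0.003, -0.051, 0.999, -0.0]
wrist_force: [-8.4, -0.3, 2.2]
finger_gap: 0.0393
grip_force: 32.1
```

>>> drive_tool --deltas '[[[255,0.0,0,0.001,0,0,0],[255,0.001,0,0.002,0,0,0],[255,0.001,0,0.003,0,0,0],[255,0.001,0,0.003,0,0,0]]]'

```text
clock: 25.12
tcp_pos: [0.4429, -0.02, 0.0927]
orientation: [-0.002, -0.051, 0.999, 0.0]
wrist_force: [-7.0, 0.2, 3.0]
finger_gap: 0.0394
grip_force: 32.0
```

>>> drive_tool --deltas '[[[255,0.0,0,0.001,0,0,0],[255,0.0,0,0.002,0,0,0],[255,0.0,0,0.003,0,0,0],[255,0.0,0,0.004,0,0,0],[255,0.0,0,0.004,0,0,0]]]'

```text
clock: 25.75
tcp_pos: [0.443, -0.0201, 0.0887]
orientation: [-0.002, -0.051, 0.999, 0.0]
wrist_force: [-5.7, -0.5, 2.5]
finger_gap: 0.0394
grip_force: 32.0
```

Run:
```python
from h import *
p,d=read_camera("wrist");q,ds=read_camera("scene")
a=cv2.convertScaleAbs(cv2.resize(p[190:390,100:560,::-1],(690,300)),alpha=1.5);b=cv2.convertScaleAbs(cv2.resize(q[160:290,220:420,::-1],(460,299)),alpha=1.4)
cv2.imwrite("pics/w9.png",cv2.vconcat([a,cv2.copyMakeBorder(b,0,0,0,230,0)]))
P=world("scene",cv2.medianBlur(ds,5));o=world("scene",cv2.medianBlur(np.load("pics/scene0.npy"),5))
for v,u in((200,290),(200,350),(230,270),(230,350),(190,270),(190,360)):print(P[v-2:v+3,u-2:u+3].mean((0,1)).round(4),o[v-2:v+3,u-2:u+3].mean((0,1)).round(4))
```

```text
[ 0.5357 -0.0946  0.123 ] [ 0.5425 -0.0914  0.1304]
[0.4817 0.052  0.1228] [0.4918 0.0548 0.1329]
[ 0.6481 -0.1005  0.1212] [ 0.6484 -0.1003  0.1215]
[0.5824 0.0841 0.1229] [0.5857 0.085  0.1267]
[ 0.5187 -0.1593  0.123 ] [ 0.5275 -0.1545  0.1322]
[ 0.3063  0.0333 -0.0011] [0.3117 0.0347 0.0042]
```

View pics/w9.png

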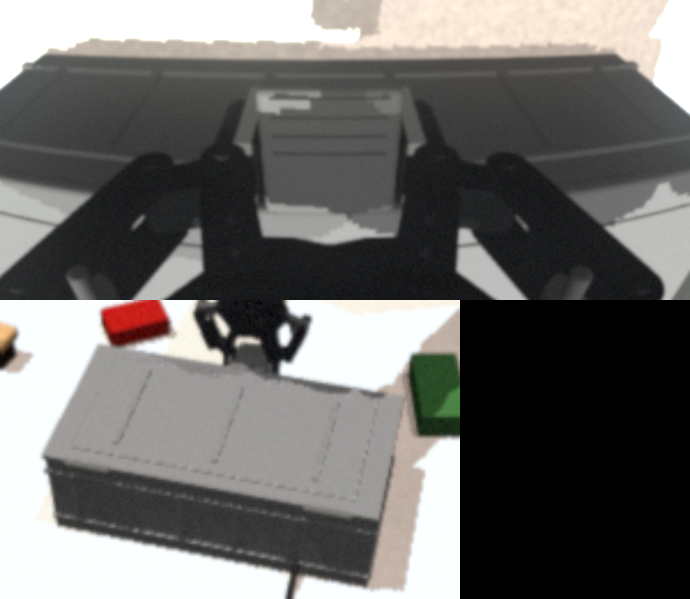

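The depth shows the lid started slightly ajar: its front top was at 0.133 then and is at 0.123 now, so it is almost closed. I'll press on gently until the rim pushes back.

>>> drive_tool --deltas '[[[255,0.0,0,0.0005,0,0,0],[255,0.0,0,0.001,0,0,0],[255,0.0,0,0.0015,0,0,0],[255,0.0,0,0.0015,0,0,0]]]'

```text
clock: 26.35
tcp_pos: [0.4431, -0.02, 0.0885]
orientation: [-0.001, -0.051, 0.999, -0.0]
wrist_force: [-10.7, 0.2, 15.0]
finger_gap: 0.04
grip_force: 33.0
```

The force rose to 15 N with no further travel, so the lid is seated. Release and retreat upward.

>>> drive_tool --deltas '[[[0,0,0,0,0,0,0],[0,0,0,0,0,0,0],[0,0,0,0,0,0,0],[0,0,0,0,0,0,0],[0,0,0,0,0,0,0],[0,0,0,-0.01,0,0,0],[0,0,0,-0.03,0,0,0],[0,0,0,-0.07,0,0,0],[0,0,0,-0.12,0,0,0],[0,0,0,-0.15,0,0,0],[0,0,0,-0.16,0,0,0],[0,0,0,-0.16,0,0,0]]]'

```text
clock: 27.85
tcp_pos: [0.4449, -0.0201, 0.2478]
orientation: [0.0, -0.051, 0.999, -0.0]
wrist_force: [-0.2, -0.8, -0.3]
finger_gap: 0.0854
grip_force: 0.0
```

Run:
```python
from h import *
ds=np.median([read_camera("scene")[1] for _ in range(3)],0).astype(np.float32)
P=world("scene",cv2.medianBlur(ds,5))
m=(P[...,0]>.48)&(P[...,0]<.63)&(abs(P[...,1])<.13)&(P[...,2]>.1)&(P[...,2]<.15)
q=P[m];f=np.linalg.lstsq(np.c_[q[:,:2]-[.555,0],np.ones(len(q))],q[:,2],rcond=None)[0];print(len(q),f)
s=get_state();print(s["clock"],s["tcp_pos"],s["wrist_force"])
```

```text
4397 [-0.00022916  0.00068762  0.12312407]
28.0 [ 0.44390779 -0.01990276  0.24619377] [ 0.10764354  0.4313719  -0.36012585]
```

The lid top is flat (slope under 0.001) at 0.123 m, so it is fully closed.

```bash
python3 -c "
from workcell import *
print(hand_in())"
```

```text
the job is handed in; nothing more can be done
None
```

The five row switches went off in one drag, the bigger one stayed on, the lid is fully closed without slamming, nothing else was touched, and the job was handed in at about 28 s.

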